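Reset and set a handpiece control box by fingertip

TASK

The handpiece control box will only start after its speed selector has been to off: with a fingertip push the selector's lever anticlockwise back to its off stop (the broad mark), then push it clockwise exactly five clicks from off, without ever going past the fifth. Then press the square run key right down and keep it pressed: finish while holding it down. Press the key only once the selector is set, do not lift or shift the box, and leave its small round knob and the things standing around it alone.

Things in the scene. Friction and masses are not known exactly. Their poses are not given: they have to be found in the camera images.
- console: Handpiece control box standing loose on rubber feet: grey, 156 (its x) x 260 (its y) mm, white flat deck 60 mm above the counter, about 3 kg. Origin: centre of its underside; x points to its back (away from the robot at yaw 0), y to its left, z up. On the deck: selector left, square run key front right, small round trim knob back right. It must stay put (within 15 mm).
- selector_axis (a point): Point on the selector's axis at deck height; in the box frame (0, 50, 60) mm. Round it, 59 to 71 mm out, flush marks on the deck: a broad bar for off, thin ticks for clicks 1 to 8. A click needs about 0.12 N m (2 to 4 N at the lever) to leave; pushed a little past halfway (0.26 rad), the lever snaps by itself into the next detent and stays there.
- lever_tip (a point): Middle of the lever's free end, 56 mm from the axis, 16 mm above the deck; moves with the lever. The selector is a black disc, 32 mm diameter, 14 mm tall, with one radial lever: a bar 10 mm wide, 6 to 26 mm above the deck, ending 56 mm from the axis (40 mm beyond the disc; its other end stays within the disc), a white line along its top.
- selector (a joint): Selector angle, rad: 0 at the off stop, grows clockwise seen from above. Nine detents 0.524 apart (30 deg), 0 = off to 8; the fifth click is 2.618. In the box frame the lever points at 120 deg minus this angle, anticlockwise from box x: front left at off, straight back at click 4. Starts resting in click 2, 3 or 4.
- run_key_top (a point): Centre of the top of the square run key, 34 (box x) x 38 (box y) mm, whose top stands 14 mm above the deck when up; in the box frame at (-28, -90, 74) mm.
- run_key (a joint): Travel of the run key, m: 0 up, 0.005 fully down. Spring: starts to move at 1.5 N, 4.5 N fully down; it springs back when released.
- trim_knob (a joint): Angle of the small round trim knob (24 mm wide, 12 mm tall, 73 mm behind the key), rad, 0 at the start; to be left alone.
- cast: Plaster dental cast, 56x58x32 mm, beside the box on its left. Bystander. Origin: centre of its underside.
- dappen_dish: Small white dappen dish, 35 mm wide, 24 mm tall. Bystander near the box. Origin: centre of its underside.
- bur_block: Block of burs, 28x60x37 mm. Bystander near the box. Origin: centre of its underside.
- dropper_bottle: Small bottle, 39 mm wide, 82 mm tall. Bystander near the box. Origin: centre of its underside.
- flask_key: Flat steel flask key, 67x96x8 mm, lying to the right of the box. Bystander. Origin: centre of its underside.

How it is judged:
On the way, in this order (a step that is already met when the one before it is completed fails the run):
1. the selector is back at its off stop (value of joint selector below 0.14 rad), for 0.2 s.
2. the selector rests in the fifth click from off (value of joint selector between 2.478 and 2.758 rad), for 0.3 s.
At the end, for the whole second after the job is handed in: The selector rests in the fifth click (2.618 rad within 0.14), the run key is held down at least 3.5 of its 5 mm by the fingers (over 1.5 N), the box stands flat within 15 mm of its first place (all of step 2 and value of joint run_key above 0.0035 m and contact force between the fingers and run_key above 1.5 N and distance of console from where it was at the start of the episode below 0.015 m and angle between console's own z axis and vertical below 0.05 rad); the arm keeps its last pose, push and grip.
It fails at once if the selector goes past the fifth click (value of joint selector above 2.932 rad).
It fails at once if the run key is pressed while the selector is not in the fifth click (value of joint run_key above 0.002 m and not (value of joint selector between 2.478 and 2.758 rad)).
It fails at once if the trim knob is turned (value of joint trim_knob above 0.2 rad or value of joint trim_knob below -0.2 rad).
It fails at once if the box is lifted, tipped or shifted (height (world z) of console above 0.01 m or angle between console's own z axis and vertical above 0.08 rad or distance of console from where it was at the start of the episode above 0.015 m).
It fails at once if a bystander is shifted or lifted (distance of any of cast, dappen_dish, bur_block, dropper_bottle, flask_key from where it was at the start of the episode above 0.02 m).
It also fails if it takes over 72 s, if anything falls off the work surface, if the arm or the gripper's body presses on something with over 40 N, if the wrist force passes 120 N, or if a joint passes its speed limit or range.

ROBOT

A 7-joint arm with a two-finger parallel gripper is mounted at the origin on a cart in front of the work surface, level with it; the furniture and walls round the work are solid. World frame = base frame: x ahead of the robot, y to its left, z up, the work surface at z = 0. Lengths are in m, angles in rad, forces in N, time in s.
With the tool pointing down it reaches from about 0.35 to 0.9 m from the base axis. Payload 7.2 kg.
Tool frame: the origin (TCP) lies between the finger pads; the fingertips stand 11 mm ahead of it and the grasp point (between the pads) lies 8 mm behind it (r.tip_reach is the distance from the TCP to the fingertips, in m); z points along the fingers, y is the line along which they close (so a half turn about z gives the same grasp; the last joint's range is limited). The gripper opens to 88 mm and grips with 3 to 60 N. Pads are 20 mm wide; open, the fingers measure 115 mm over their backs; the gripper's body (75 mm by 178 mm) begins 61 mm behind the grasp point.
Start: joints at [-1.366, 0.411, -0.013, 1.596, 0.006, 1.134, -0.082], TCP at [0.168, 0.602, 0.234] pointing down, gripper open.
Joint ranges: [-2.95, 2.95], [-0.29, 1.99], [-1.47, 1.44], [0.14, 2.54], [-1.03, 4.17], [0.13, 1.85], [-2.86, 2.86]. Speed limits (rad/s): [2.39, 2.39, 3.01, 3.01, 3.14, 3.14, 3.14].

INTERFACE

Orientations are given as a unit quaternion [w, x, y, z].
In Python, from plant import r gives the robot as it stands. Calls block until the motion is done:
- r.reach(position, orientation): joint-space move of the TCP to a pose.
- r.move_straight(position, rot=None, feed=0.15, threshold=None): straight line of the TCP; rot=None keeps the orientation; feed is the mean speed in m/s. With threshold (N) it stops when the force on the tool has changed by that much, and returns True; else False.
- r.move_j(angles): joint-space move.
- r.gripper_to(opening, newtons=None): finger opening in m; newtons is the grip in N (None keeps the last); returns when the fingers have stopped.
- r.wait(seconds).
- r.ik(position, orientation): joint angles nearest the present ones, or None.
- r.get_image(name): name is "side" or "top"; returns (picture, depth): 420x560x3 uint8, blue, green, red; 420x560 float32, m along the optical axis (not along the pixel's ray), 0 where there is no reading.
- r.camera_model(name): a dict with "intrinsics" (3x3 intrinsics, pixels), "T" (4x4, takes a point from camera to world coordinates). Camera axes: x right, y down, z forward; pixel columns grow to the right and rows downward; lengths in m; the calibration is good to about 2 mm. A picture is of the moment at which its call begins. camera_model takes no time and is no camera call.
A pose or a line that the arm cannot do raises r.Unreachable and nothing moves.
- r.finish_job(): hands the job in; it is judged then, once.
Trained networks look in the newest picture that a camera, given by its name, has taken for a name from the list of things; names that differ only in an ending like _2 or _b are one class to them, and where a whole thing is asked for, a point or a joint stands for the part that bears it (a point fixed in the world has none). Each returns a list of dicts, best first, with "conf" (0 to 1); they miss things now and then, are a little off and sometimes report something else, mostly with a low value. They report only what shows in the picture. A call takes as long as a camera call.
- r.find_in(camera, target): "bbox" ([left, top, width, height] in pixels, round what is visible of it).
- r.regions_of(camera, target): "pixels" (420x560 bool, what is visible of it) and "bbox" ([left, top, width, height] in pixels, round what is visible of it).
Readings, each from a call of its own:
- r.current_clock(): time.
- r.current_joint_positions(): joint angles.
- r.current_dq(): joint speeds.
- r.current_tau(): joint torques, N m.
- r.current_ee_pos(): TCP position.
- r.current_tcp_rot(): TCP orientation.
- r.current_contact_force(): force on the tool from outside, world axes, zero at the start.
- r.current_torque(): the same for the moment, N m.
- r.current_finger_gap(): finger opening in m.
- r.current_grip_force(): force on a finger pad.
Only numpy, scipy, OpenCV 4.12 (cv2) and the standard library are available. Lean on these libraries where they do the work, as an engineer would, in place of code of your own. Each camera call takes 0.05 s, during which the arm holds its last target. There are 200 camera calls.

## Working session

There is one attempt and no reset: what is moved stays moved. The work goes in short steps, each a Python script; the robot and the scene stay as the last script left them, time stands still between calls to the robot, and variables do not carry over. Pictures are saved under pics/ and viewed, at most 10 in all, crops included, and the job is handed in when it is done.

```bash
ls; mkdir -p pics
python3 - <<'E'
from plant import r
import cv2,numpy as np
for n in("top","side"):
    im,d=r.get_image(n); cv2.imwrite(f"pics/{n}0.png",im); np.savez(f"{n}0.npz",im=im,d=d)
    m=r.camera_model(n); print(n,np.round(m["intrinsics"],1).tolist(),np.round(m["T"],3).tolist())
    for t in["console","selector","run_key","lever_tip","trim_knob","cast","dappen_dish","bur_block","dropper_bottle","flask_key"]:
        print(t,[(np.round(f["bbox"]).tolist(),round(f["conf"],2)) for f in r.find_in(n,t)][:2])
print(r.current_clock(), r.current_tcp_rot(), r.tip_reach)
E
```

```text
pics
plant.py
top [[512.3, 0.0, 275.8], [0.0, 512.3, 210.7], [0.0, 0.0, 1.0]] [[0.027, -0.976, 0.215, 0.316], [-1.0, -0.026, 0.007, -0.139], [-0.002, -0.215, -0.977, 1.106], [0.0, 0.0, 0.0, 1.0]]
console [([158.0, 192.0, 140.0, 104.0], 0.66)]
selector [([200.0, 206.0, 15.0, 38.0], 0.84)]
run_key [([257.0, 253.0, 22.0, 24.0], 0.79)]
lever_tip [([196.0, 204.0, 18.0, 37.0], 0.63)]
trim_knob []
cast [([135.0, 206.0, 30.0, 28.0], 0.6), ([257.0, 262.0, 21.0, 14.0], 0.4)]
dappen_dish [([267.0, 190.0, 16.0, 16.0], 0.49)]
bur_block [([205.0, 172.0, 28.0, 24.0], 0.63)]
dropper_bottle [([304.0, 260.0, 22.0, 18.0], 0.74), ([136.0, 207.0, 31.0, 24.0], 0.55)]
flask_key [([391.0, 240.0, 32.0, 45.0], 0.56)]
side [[403.5, 0.0, 275.9], [0.0, 403.5, 213.9], [0.0, 0.0, 1.0]] [[0.65, -0.593, 0.475, 0.144], [-0.76, -0.507, 0.407, -0.478], [-0.0, -0.626, -0.78, 0.781], [0.0, 0.0, 0.0, 1.0]]
console [([167.0, 184.0, 120.0, 115.0], 0.77)]
selector [([204.0, 192.0, 31.0, 29.0], 0.82)]
run_key [([222.0, 248.0, 22.0, 21.0], 0.65)]
lever_tip [([207.0, 195.0, 25.0, 21.0], 0.85)]
trim_knob [([256.0, 238.0, 11.0, 13.0], 0.43), ([274.0, 219.0, 16.0, 20.0], 0.28)]
cast [([173.0, 175.0, 28.0, 24.0], 0.74)]
dappen_dish [([275.0, 220.0, 14.0, 19.0], 0.71), ([256.0, 238.0, 12.0, 11.0], 0.71)]
bur_block [([241.0, 186.0, 23.0, 26.0], 0.62), ([166.0, 180.0, 120.0, 117.0], 0.62)]
dropper_bottle [([261.0, 278.0, 18.0, 32.0], 0.62)]
flask_key [([330.0, 329.0, 30.0, 40.0], 0.75), ([274.0, 221.0, 16.0, 16.0], 0.66)]
1.1 [-1.67850750e-06  1.35958244e-01  9.90714568e-01 -2.08385340e-05] 0.011
```

Run:
```python
import cv2,numpy as np
im=np.load("top0.npz")["im"][150:320,110:340]; a=cv2.resize(im,None,fx=3.4,fy=3.4,interpolation=cv2.INTER_CUBIC); cv2.imwrite("pics/topc.png",a)
im=np.load("side0.npz")["im"][160:330,150:310]; a=cv2.resize(im,None,fx=3.5,fy=3.5,interpolation=cv2.INTER_CUBIC); cv2.imwrite("pics/sidec.png",a)
```

```text
(no output)
```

View pics/topc.png

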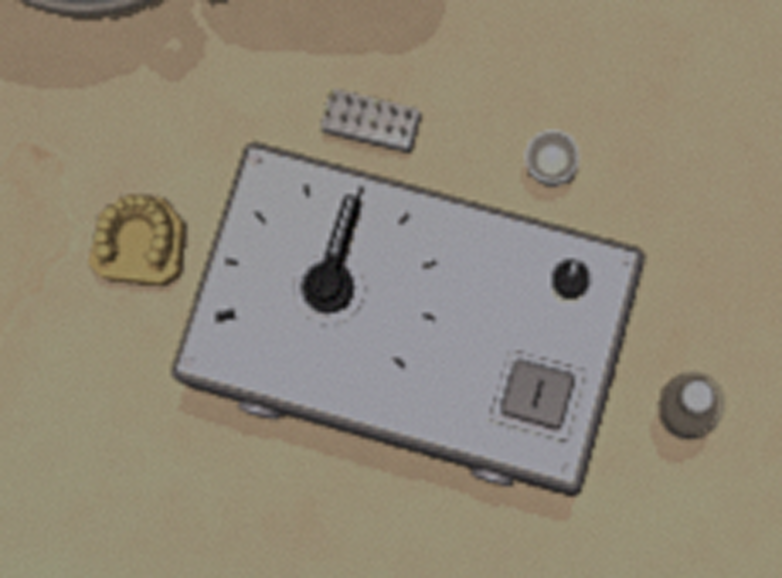

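View pics/sidec.png

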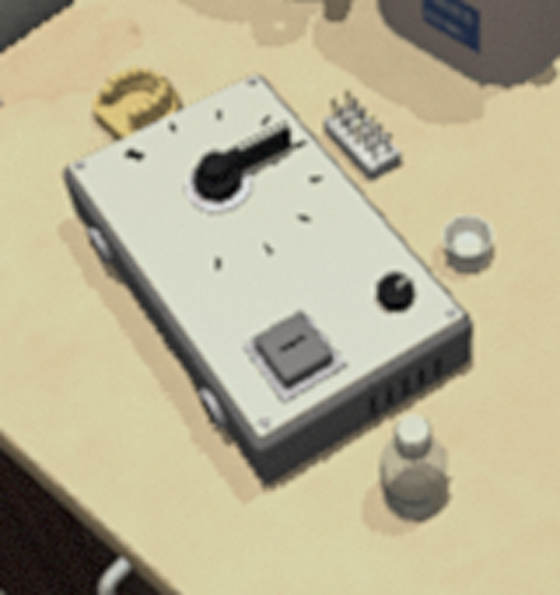

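The top crop shows the box yawed about −15°. The lever, at crop (345,240), points straight back at the 4th tick, so it rests in click 4. The off bar is at (225,316), the key at (538,393) and the knob at (571,278). The side crop agrees. Next I fit the box pose from the depth in both views.

```bash
cat > h.py <<'E'
import numpy as np,cv2
from plant import r
def cloud(n,d):
    m=r.camera_model(n);K,T=m["intrinsics"],m["T"]
    v,u=np.mgrid[:420,:560]; p=np.stack([(u-K[0,2])/K[0,0]*d,(v-K[1,2])/K[1,1]*d,d],-1)
    return p@T[:3,:3].T+T[:3,3]
def px(n,u,v,z):
    m=r.camera_model(n);K,T=m["intrinsics"],m["T"]
    q=T[:3,:3]@np.linalg.solve(K,[u,v,1.]); return T[:3,3]+q*(z-T[2,3])/q[2]
E
python3 - <<'E'
from h import *
for n in("top","side"):
    f=np.load(n+"0.npz"); d=f["d"]; P=cloud(n,d); im=f["im"]
    m=r.regions_of(n,"console")[0]; u0,v0,w,h=np.int32(m["bbox"])
    M=np.zeros(d.shape,bool);M[v0-5:v0+h+5,u0-5:u0+w+5]=1
    z=P[...,2]; S=M&(d>0)&(z>.048)&(z<.072); print(n,S.sum(),"deck z",np.median(z[S]),z[S].std(), "counter",np.median(z[M&(abs(z)<.015)]))
    k=cv2.morphologyEx(S.astype(np.uint8),cv2.MORPH_OPEN,np.ones((3,3)))
    nn,l,st,_=cv2.connectedComponentsWithStats(k); i=1+st[1:,4].argmax(); S=l==i
    # contour pixels cast on deck plane
    c=max(cv2.findContours(S.astype(np.uint8),0,1)[0],key=len)[:,0]
    Q=np.array([px(n,a,b,.06)[:2] for a,b in c],np.float32)*1000
    (cx,cy),(a,b),an=cv2.minAreaRect(Q); print("rect",cx,cy,a,b,an)
    for t,zz in(("run_key",.074),("lever_tip",.086),("selector",.08)):
        R=r.regions_of(n,t)
        if R: vv,uu=np.nonzero(R[0]["pixels"]); print(t,R[0]["conf"],np.round(px(n,uu.mean(),vv.mean(),zz)*1000), np.round(np.median(P[R[0]["pixels"]],0)*1000))
    for t in["cast","dappen_dish","bur_block","dropper_bottle","flask_key"]:
        R=r.regions_of(n,t)
        if R: print(t,round(R[0]["conf"],2),np.round(np.median(P[R[0]["pixels"]],0)*1000))
f=np.load("top0.npz")["im"]
for nm,(a,b) in dict(off=(225,316),c1=(231,262),c2=(260,217),c3=(307,190),c4=(361,190),c5=(404,218),c6=(430,264),c7=(428,317),c8=(399,362),BL=(250,145),BR=(640,252)).items():
    print(nm,np.round(px("top",(a+.5)/3.4-.5+110,(b+.5)/3.4-.5+150,.06)*1000,1))
# side ticks
for nm,(a,b) in dict(off=(134,155),c1=(172,127),c2=(219,115),c3=(265,121),c4=(298,144),c5=(315,179),c6=(304,218),c7=(268,249),c8=(217,263)).items():
    print(nm,np.round(px("side",(a+.5)/3.5-.5+150,(b+.5)/3.5-.5+160,.06)*1000,1))
E
```

```text
top 8672 deck z 0.05883606287004861 0.003258381788569267 counter -0.0006337246218046655
rect 477.53863525390625 -38.39764404296875 257.21063232421875 154.44927978515625 75.81403350830078
run_key 0.81 [ 430. -117.   74.] [ 430. -117.   73.]
lever_tip 0.62 [501.   6.  86.] [498.   5.  82.]
selector 0.88 [504.   6.  80.] [499.   5.  82.]
cast 0.76 [525. 139.  17.]
dappen_dish 0.62 [ 589. -122.   16.]
bur_block 0.65 [610.  -2.  15.]
dropper_bottle 0.89 [ 426. -210.   53.]
flask_key 0.43 [475. -40.  59.]
side 6205 deck z 0.060992485668083574 0.003080905240687269 counter 0.0015682592015466845
rect 473.9909362792969 -40.910552978515625 262.0415344238281 154.88662719726562 75.91764068603516
run_key 0.83 [ 427. -120.   74.] [ 427. -120.   75.]
lever_tip 0.55 [498.   1.  86.] [499.   4.  79.]
selector 0.56 [502.   5.  80.] [499.   4.  80.]
cast 0.7 [523. 147.  22.]
dappen_dish 0.55 [ 586. -120.   17.]
bur_block 0.59 [606.  -6.  17.]
dropper_bottle 0.73 [ 421. -218.   51.]
flask_key 0.78 [ 453. -396.    8.]
off [472.8  72.9  60. ]
c1 [506.2  71.5  60. ]
c2 [534.8  55.6  60. ]
c3 [552.5  27.7  60. ]
c4 [553.4  -5.6  60. ]
c5 [536.5 -32.9  60. ]
c6 [508.2 -50.1  60. ]
c7 [475.5 -50.3  60. ]
c8 [447.6 -34.   60. ]
BL [580.2  64.7  60. ]
BR [ 519.  -178.2   60. ]
off [472.8  74.3  60. ]
c1 [506.3  73.5  60. ]
c2 [534.6  57.1  60. ]
c3 [551.2  29.3  60. ]
c4 [551.   -2.2  60. ]
c5 [536.5 -31.9  60. ]
c6 [508.4 -49.   60. ]
c7 [475.7 -48.9  60. ]
c8 [447.1 -32.3  60. ]
```

Axis ≈ (490.8, 11.6) mm, yaw ≈ −14.2°, key ≈ (429, −117) mm, and both views agree. My plan is to straddle the lever loosely with the fingertips, so it can't run past the finger ahead of it, and swing the tool round the axis.

```bash
cat >> h.py <<'E'
A=np.array([.4908,.0116]); YAW=np.radians(-14.2); RAD=.045
def q(phi): return [0,np.cos(phi/2),np.sin(phi/2),0]
def lev(s,z):
    a=YAW+np.radians(120)-s
    return [*(A+RAD*np.array([np.cos(a),np.sin(a)])),z],q(a)
def swing(s0,s1,z=.080,feed=.04):
    n=max(1,int(np.ceil(abs(s1-s0)/.15)))
    for s in np.linspace(s0,s1,n+1)[1:]:
        p,o=lev(s,z); r.move_straight(p,o,feed=feed)
        print(round(s,2),np.round(r.current_contact_force(),1))
def shot(name):
    out=[]
    for n,(u,v) in(("top",(150,150)),("side",(150,160))):
        im,d=r.get_image(n); out.append(cv2.resize(im[v:v+150,u:u+150],(390,390),interpolation=cv2.INTER_CUBIC))
    cv2.imwrite(f"pics/{name}.png",np.hstack(out))
E
python3 - <<'E'
from h import *
C=np.pi/6
for k in(4,2,0,5):
    j=r.ik(*lev(k*C,.08)); print(k,None if j is None else np.round(j,2))
p,o=lev(4*C,.20); r.gripper_to(.026,10); r.reach(p,o)
p,o=lev(4*C,.115); r.move_straight(p,o)
shot("pre"); print(r.current_clock(),r.current_ee_pos(),r.current_contact_force(),np.round(r.current_joint_positions(),2))
E
```

```text
4 [-0.79  0.65  0.98  2.01 -0.71  0.87 -1.23]
2 [-0.66  0.5   0.63  2.02 -0.42  0.75 -0.54]
0 [-0.62  0.41  0.5   2.11 -0.31  0.69  0.37]
5 [-0.89  0.82  1.25  2.04 -0.94  1.03 -1.5 ]
6.3667 [5.35183838e-01 5.25671265e-04 1.15986613e-01] [-0.82230564 -0.1031626  -0.4668706 ] [-0.73  0.52  0.86  1.98 -0.51  0.87 -1.41]
```

View pics/pre.png

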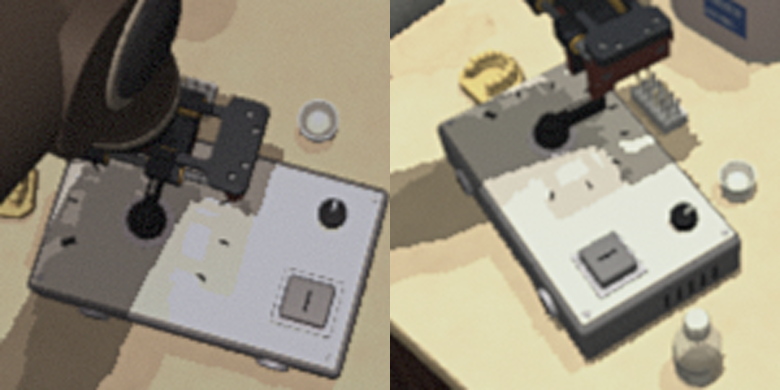

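The picture shows the gripper over the lever with the lever end running between the fingers, and nothing around the box disturbed. I'll lower it with a contact guard, then swing to off.

Run:
```python
from h import *
C=np.pi/6
p,o=lev(4*C,.080); hit=r.move_straight(p,o,feed=.05,threshold=4); print("hit",hit,r.current_ee_pos(),r.current_contact_force())
if not hit:
    r.gripper_to(.018,5); print(r.current_finger_gap())
    swing(4*C,0.0)
    r.wait(.4); shot("off"); print(r.current_clock(),r.current_ee_pos(),lev(0,.08)[0])
```

```text
hit False [5.34545671e-01 4.22642069e-04 8.00832460e-02] [ 0.29768925 -0.68892523  0.20455813]
0.01793632189180812
1.94 [-1.  -0.5  0.1]
1.8 [-0.1 -0.1  1.1]
1.65 [-0.2  0.3  0.2]
1.5 [ 0.4 -1.2 -0.2]
1.35 [ 0.6 -0.3 -0.1]
1.2 [-0.6  0.9  0.5]
1.05 [ 0.3 -0.1 -0.5]
0.9 [ 0.7 -0.2 -1. ]
0.75 [-0.8 -0.7 -1. ]
0.6 [-1.2  0.2  0.3]
0.45 [-0.4  0.1  0.3]
0.3 [ 0.3  1.1 -0.5]
0.15 [-0.1 -0.4 -0.4]
0.0 [ 0.2  0.6 -0.2]
12.525 [0.47856032 0.05494921 0.07998497] [np.float64(0.47854738888317416), np.float64(0.05489980970881784), 0.08]
```

View pics/off.png

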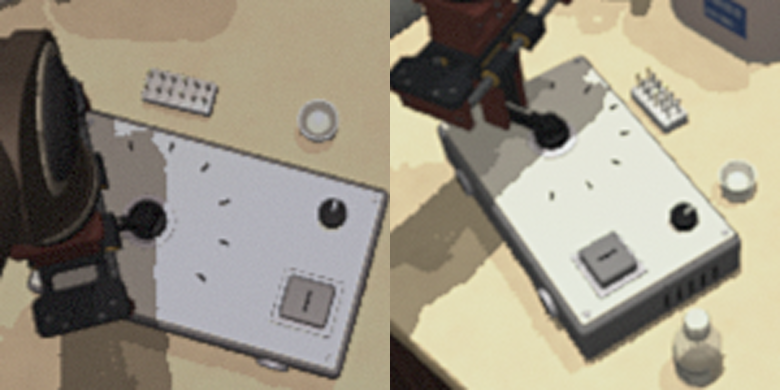

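The lever has followed round to the off bar, and the box hasn't moved. I'll nudge it slightly to make sure it is at the stop, then swing clockwise to click 5.

Run:
```python
from h import *
C=np.pi/6
swing(0,-.06); r.wait(.4)
swing(-.06,5*C-.03); r.wait(.3)
p,o=lev(5*C-.03,.15); r.move_straight(p,o)
p[0]-=.06;p[1]-=.0;p[2]=.25; r.move_straight([.42,-.117,.25],None,feed=.2)
shot("five"); print(r.current_clock(),np.round(r.current_joint_positions(),2))
```

```text
-0.06 [-0.1  0.   0.1]
0.09 [-1.  -1.5 -0.6]
0.23 [ 0.3  0.3 -0.1]
0.38 [ 1.6  0.4 -0.4]
0.53 [ 0.3 -0.7 -0.3]
0.68 [-0.6 -0.4  0.5]
0.82 [-0.7 -0.5 -0.4]
0.97 [ 1.1 -0.8  0.1]
1.12 [0.4 0.1 0.8]
1.26 [-0.3  0.2  0.3]
1.41 [-0.3  0.5  0.1]
1.56 [-0.5  0.4 -0.1]
1.71 [-0.4  1.   0.7]
1.85 [-0.5  0.5 -0.4]
2.0 [-0.1 -0.9 -0.5]
2.15 [0.3 1.2 0.2]
2.29 [0.6 0.  0.2]
2.44 [-0.4 -0.4  0.6]
2.59 [0.5 0.8 0.5]
20.9167 [-1.09  0.12  1.39  2.06 -0.14  1.07 -1.95]
```

View pics/five.png

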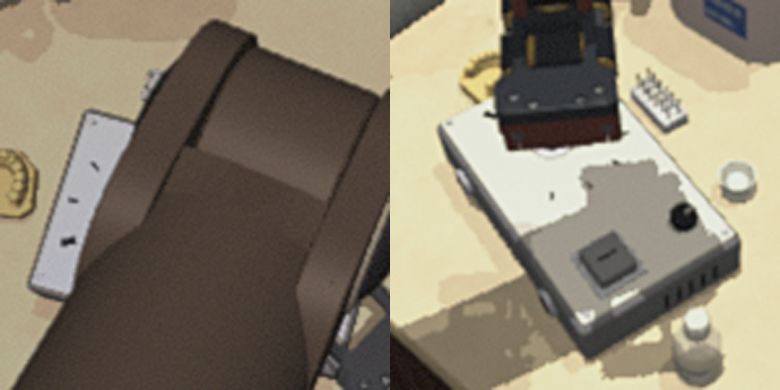

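The gripper hides the selector in both views, so I'll move aside to check it.

Run:
```python
from h import *
for f in(YAW,YAW+np.pi): 
    for z in(.25,.08): j=r.ik([.4293,-.1172,z],q(f)); print(None if j is None else np.round(j,2))
    j=r.ik([.42,-.33,.25],q(f)); print("aside",None if j is None else np.round(j,2))
r.gripper_to(0,20)
r.reach([.42,-.33,.25],q(YAW))
shot("five2"); print(r.current_clock(),r.current_finger_gap(),np.round(r.current_joint_positions(),2))
```

```text
[-0.92  0.11  1.2   2.04 -0.12  1.07 -1.49]
[-0.5   0.43  0.83  2.21 -0.49  0.69 -1.15]
aside [-0.2   0.35  1.01  1.84 -0.32  1.13 -0.9 ]
[ 1.22  0.28 -1.22  1.93  0.29  1.13  1.2 ]
[ 1.1   0.67 -1.24  2.12  0.8   0.95  0.73]
aside [ 1.47  0.52 -1.23  1.74  0.51  1.25  1.44]
22.5667 0.00030161554247819103 [-0.2   0.35  1.01  1.84 -0.32  1.13 -0.9 ]
```

View pics/five2.png

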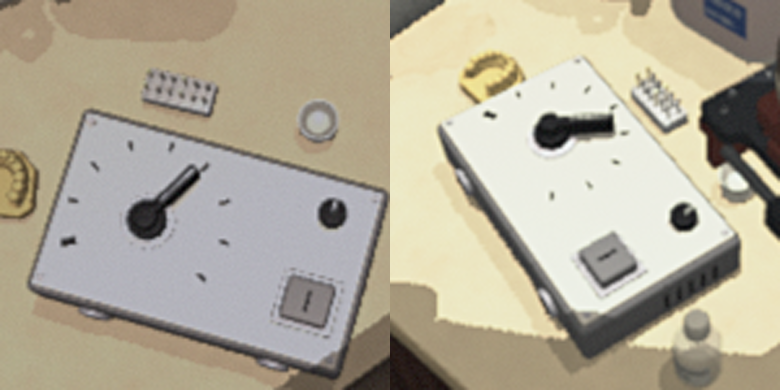

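The lever lies on the tick at (205,167), which is the fifth after the off bar at (68,241). The box and bystanders haven't moved. Now I'll press the key.

Run:
```python
from h import *
k=[.4293,-.1172]
r.reach([*k,.20],q(YAW)); r.move_straight([*k,.092],q(YAW),feed=.1)
r.wait(.3); f0=np.mean([r.current_contact_force()[2] for _ in range(5)]); print("f0",f0)
for z in np.arange(.088,.0735,-.001):
    r.move_straight([*k,z],None,feed=.02); r.wait(.1)
    f=[]
    for _ in range(5): f.append(r.current_contact_force()[2]); r.wait(.02)
    f=np.mean(f)-f0; e=r.current_ee_pos(); print(round(z,4),np.round(e,4),round(f,1))
    if f>8: break
shot("key"); print(r.current_clock())
```

```text
f0 0.13004505509439457
0.088 [ 0.4293 -0.1173  0.088 ] -0.4
0.087 [ 0.4293 -0.1172  0.087 ] -0.4
0.086 [ 0.4293 -0.1172  0.086 ] -0.2
0.085 [ 0.4294 -0.1172  0.0851] 1.3
0.084 [ 0.4294 -0.1172  0.084 ] 2.3
0.083 [ 0.4294 -0.1173  0.083 ] 2.6
0.082 [ 0.4294 -0.1172  0.082 ] 2.7
0.081 [ 0.4294 -0.1172  0.081 ] 3.6
0.08 [ 0.4294 -0.1173  0.0802] 9.5
29.0833
```

View pics/key.png

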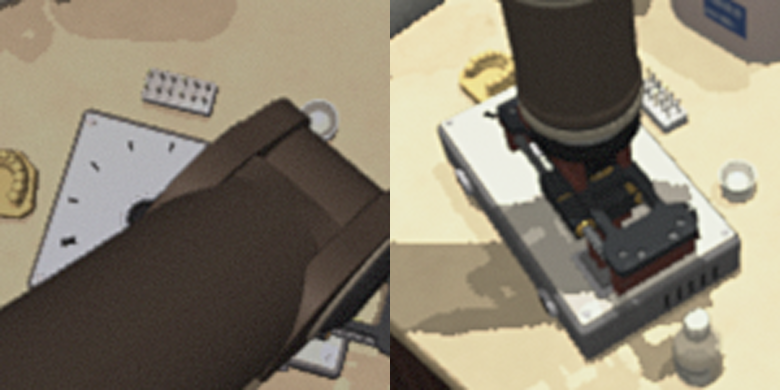

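The force rose along the spring, then jumped to 9.5 N after about 5 mm, so the key is fully down. The box is in place, so I'm handing in while holding the key.

```bash
python3 -c "
from plant import r
print(r.current_contact_force(),r.current_ee_pos(),r.finish_job())"
```

```text
the job is handed in; nothing more can be done
[-0.03469014  0.03710499  9.12437328] [ 0.42940759 -0.11723886  0.08024168] None
```

I pushed the selector back to off and then to the fifth click, and handed the job in with the run key held fully down at about 9 N; the box and the things around it showed no visible movement in the pictures, and no verdict came back.

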